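# Sweep the gearbox nuts into the parts corral

## Robot

A 6-joint arm with a two-finger parallel gripper is mounted at the origin on the work surface. World frame = base frame: x ahead of the robot, y to its left, z up, the work surface at z = 0. Lengths are in mm, angles in rad, forces in N, time in s.
With the tool pointing down it reaches from about 400 to 925 mm from the base axis. Payload 12.5 kg.
Tool frame: the origin (TCP) lies at the very end of the fingers, on their centre line; the grasp point (between the pads) lies 19 mm behind it (env.tcp_to_grasp is the distance from the TCP to the grasp point, in mm); z points along the fingers, x is the direction in which the jaws open and shut, and the axes are right-handed (so a half turn about z gives the same grasp; the last joint's range is limited). The gripper opens to 95 mm and grips with 3 to 60 N. Pads are 20 mm wide; open, the fingers measure 119 mm over their backs; the gripper's body (75 mm by 180 mm) begins 59 mm behind the grasp point.
Start: joints at [-1.374, 0.491, 1.559, -0, 1.092, -0.106], TCP at [186.395, -596.579, 193.861] pointing down, gripper open.
Joint ranges: [-3.1, 3.1], [-0.84, 2.19], [0.05, 2.79], [-1.13, 4.28], [0.06, 2.93], [-2.69, 2.69]. Speed limits (rad/s): [2.22, 2.22, 2.79, 3.14, 3.14, 3.14].

## Interface

Orientations are given as [roll, pitch, yaw] about the fixed x, y, z axes, in that order (R = Rz(yaw) Ry(pitch) Rx(roll)).
In Python, from cell import env, vision, job gives the robot as it stands.
- The arm moves only by the shell command python3 -m pendant 'ROWS' [OPENING]. ROWS is JSON, a list of rows, each a list of 4 numbers: the shift along the tool's x, y, z in mm, then the turn about the tool's z in degrees. In form: [[tx, ty, tz, turn], ...]. A call has 1 to 8 rows; each row is the pose to reach, as a shift and turn from the pose measured when the call began, along the tool's axes at that moment; what a row does not reach only later rows make up. A row lasts 1/8 s, in which the tool goes at most 62.5 mm and 10.7 degrees, less where a joint would pass 70% of its speed; a pose out of reach is approached as far as the arm can. A call with a gripper value outside its range is refused whole. OPENING is the closure, from 0 (fully open) to 1 (shut), set as the call begins (- or left out, the last holds). The fingers move at their own pace and stop on an object; the grip force is fixed at half the most. Time passes only in rows, so rows that repeat a pose let the fingers close. It gives the time, the measured TCP pose, the force and the opening at its end, in the units of the state.
- env.state(): the state, without advancing time (a new reading comes with each control period).
- vision.read_camera(name): name is "scene" or "top" or "wrist"; returns a dict with "pixels" (384x512x3 uint8, red, green, blue), "intrinsics" (3x3 intrinsics, pixels), "k1" (the pictures are not rectified: a ray, as slopes to the right and down, at radius r is drawn at 1 + k1 r^2 times it, then the intrinsics apply), "R" (3x3) and "t" (3): a world point X has camera coordinates R X + t; the wrist camera has in their place "tool_from_camera" (4x4, takes a point from camera to tool coordinates, whose origin is the TCP and whose axes are the tool frame's). Camera axes: x right, y down, z forward; pixel columns grow to the right and rows downward; lengths in mm; the calibration is good to about 2 mm. A picture is of the moment at which its call begins: read the wrist's pose just before it. There is no depth.
- job.job_done(): hands the job in, once; it reports no verdict.
Trained networks look in a picture, given as the dict that the camera call returned (one of the last four; its "shot" number tells which), for a name from the list of things; names that differ only in an ending like _2 or _b are one class to them, and where a whole thing is asked for, a point or a joint stands for the part that bears it (a point fixed in the world has none). Each returns a list of dicts, best first, with "confidence" (0 to 1); they miss things now and then, are a little off and sometimes report something else, mostly with a low value. They report only what shows in the picture. A call takes as long as a camera call. They do not tell look-alikes from the thing itself.
- vision.find_in(picture, query): "at" ([x, y, z] in mm, in the coordinates of the camera as it stood for that picture, good to about 4 mm: the middle of the surface that is visible of it).
- vision.regions_of(picture, query): "pixels" (384x512 bool, what is visible of it).
The state is a dict: "t": time; "joints": joint angles; "qvel": joint speeds; "tau": joint torques, N m; "eef_pos": TCP position; "tcp_rot": TCP orientation; "ft_force": force on the tool from outside, world axes, zero at the start; "moment": the same for the moment, N m; "opening": opening from 0.0 (shut) to 1.0 (fully open).
Only numpy, scipy, OpenCV 4.12 (cv2) and the standard library are available. Lean on these libraries where they do the work, as an engineer would, in place of code of your own. Each camera call takes 0.05 s, during which the arm holds its last target.

## Task

Sweep the three loose hexagon nuts along the bench top with the fingers, through the open side of the three-sided aluminium corral, until each nut lies flat and completely inside it. Only push them, gently: do not pinch, lift or tip up a nut. Leave the round socket, the bearing ring and everything else on the bench where they are.

Things in the scene. Friction and masses are not known exactly. Their poses are not given: they have to be found in the camera images.
- nut_a_center (a point): a loose plain steel hexagon nut lying flat on the bench, 38 mm across flats (44 mm over corners), 18 mm high, about 110 g, with a bore of about 24 mm; one of three alike. This point is its centre, 9 mm above its underside; z is up
- nut_b_center (a point): a loose plain steel hexagon nut lying flat on the bench, 38 mm across flats (44 mm over corners), 18 mm high, about 110 g, with a bore of about 24 mm; one of three alike. This point is its centre, 9 mm above its underside; z is up
- nut_c_center (a point): a loose plain steel hexagon nut lying flat on the bench, 38 mm across flats (44 mm over corners), 18 mm high, about 110 g, with a bore of about 24 mm; one of three alike. This point is its centre, 9 mm above its underside; z is up
- corral: fixed three-sided aluminium corral, 190 mm wide (x) by 130 deep (y) inside, walls 6 mm thick, 26 high; the bench itself is its floor, level, no sill (dark sheet painted on). Origin on the bench, centre of the inside. Open side faces its -y, at y = -65 mm, where the side walls end; inner faces at x = -95, x = +95 and y = +65 mm. The nuts start on the bench in front of its mouth
- socket: loose upright steel wrench socket among the nuts, round, 28 mm diameter, 42 mm high; origin under its centre; leave alone
- bearing: loose steel bearing ring lying flat among the nuts, round, 46 mm outside, 28 mm hole, 14 mm high; origin under its centre; leave alone
- spray_can: loose standing spray can, 56 mm diameter, 170 mm high, to the right of the nuts; origin under its centre; leave alone
- grease_jar: loose standing jar, 70 mm diameter, 50 mm high, beyond the nuts; origin under its centre; leave alone
- wrench: loose flat wrench lying along its x, to the right of the nuts; origin under its middle; leave alone
- screwdriver: loose screwdriver lying along its x, on the far side; origin under its middle; leave alone
There are look-alikes about, which are no part of the job. What is shaped like the part that bears nut_c_center but orange or yellow is not meant.

How it is judged:
By the outcome, as a careful person would: the job done as asked, in the order asked, and still so for the second after the job is handed in, with the robot touching nothing.
It also fails if it takes over 72 s, if anything falls off the work surface, if the arm or the gripper's body presses on something with over 40 N, if the wrist force passes 120 N, or if a joint passes its speed limit or range.

## Working session

There is one attempt and no reset: what is moved stays moved. The work goes in short steps, Python scripts to look and compute and a shell command to move; the robot and the scene stay as the last step left them, time stands still between calls to the robot, and variables do not carry over. Pictures are saved under pics/ and viewed, and the job is handed in when it is done.

```bash
ls; mkdir -p pics; python3 - <<'E'
from cell import env, vision, job
import cv2, pickle
print(env.state())
for n in ["scene","top","wrist"]:
    p=vision.read_camera(n); cv2.imwrite(f"pics/{n}0.png",cv2.resize(p["pixels"][:,:,::-1],(800,600)))
    print({k:v for k,v in p.items() if k!="pixels"})
    for q in ["nut_a_center","corral","socket","bearing"]:
        print(q,[(d["confidence"],d["at"]) for d in vision.find_in(p,q)])
    pickle.dump(p,open(f"{n}0.pkl","wb"))
E
```

```text
pics
{'t': 0.0, 'joints': array([-1.37356734e+00,  4.91588692e-01,  1.55947082e+00, -3.88420365e-05,
        1.09168584e+00, -1.05601687e-01]), 'qvel': array([ 0.00040359, -0.00085869,  0.00110171,  0.00042177, -0.00144871,
        0.00016982]), 'tau': array([-8.60015080e-04, -6.12648368e+01, -2.58179516e+01,  6.91810017e-02,
        4.81974764e-02, -1.21988423e-04]), 'eef_pos': array([ 186.34630388, -596.28522895,  193.2363011 ]), 'tcp_rot': array([-3.14150541e+00,  1.14990932e-03, -1.26794768e+00]), 'ft_force': array([ 0.79475191, -0.39480575, -0.26983331]), 'moment': array([ 0.04190022, -0.03575305, -0.0058648 ]), 'opening': 1.0012679381087555}
{'intrinsics': array([[447.03650312,   0.        , 254.12789668],
       [  0.        , 447.03650312, 187.17475614],
       [  0.        ,   0.        ,   1.        ]]), 'k1': 0.051006123804516496, 'R': array([[-0.76961343,  0.63849167,  0.00485316],
       [ 0.42379844,  0.51648607, -0.74406789],
       [-0.47758774, -0.57058788, -0.66808639]]), 't': array([ 504.51904349, -197.97038828, 1232.24079421]), 'shot': 1}
nut_a_center [(0.51, [-34
[... 740 characters left out ...]
229.5])]
bearing [(0.67, [144.7, 76.4, 1232.1]), (0.35, [-123.6, -234.4, 1241.4])]
{'intrinsics': array([[285.53713048,   0.        , 253.08327857],
       [  0.        , 285.53713048, 194.57489098],
       [  0.        ,   0.        ,   1.        ]]), 'k1': 0.008771771760626362, 'tool_from_camera': array([[ 9.99999201e-01,  9.70743610e-04,  8.10128000e-04,
        -3.95380461e-01],
       [-1.13817814e-03,  9.70171191e-01,  2.42418163e-01,
        -6.89424075e+01],
       [-5.50636964e-04, -2.42418891e-01,  9.70171520e-01,
        -1.91040200e+02],
       [ 0.00000000e+00,  0.00000000e+00,  0.00000000e+00,
         1.00000000e+00]]), 'shot': 3}
nut_a_center []
corral []
socket []
bearing []
```

View pics/scene0.png

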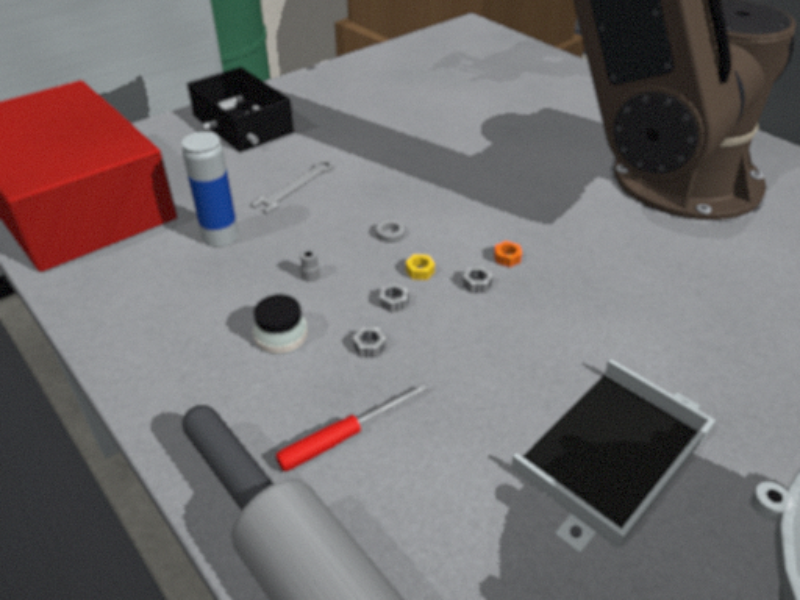

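View pics/top0.png

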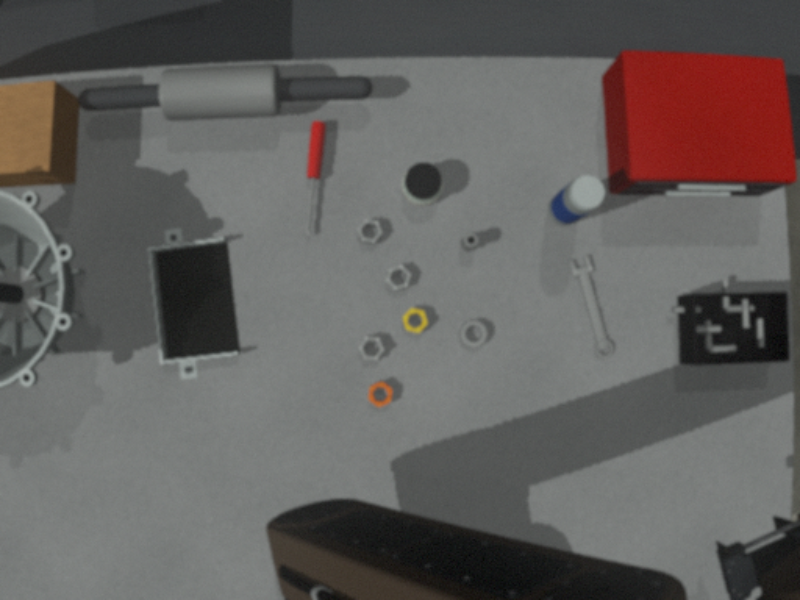

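View pics/wrist0.png

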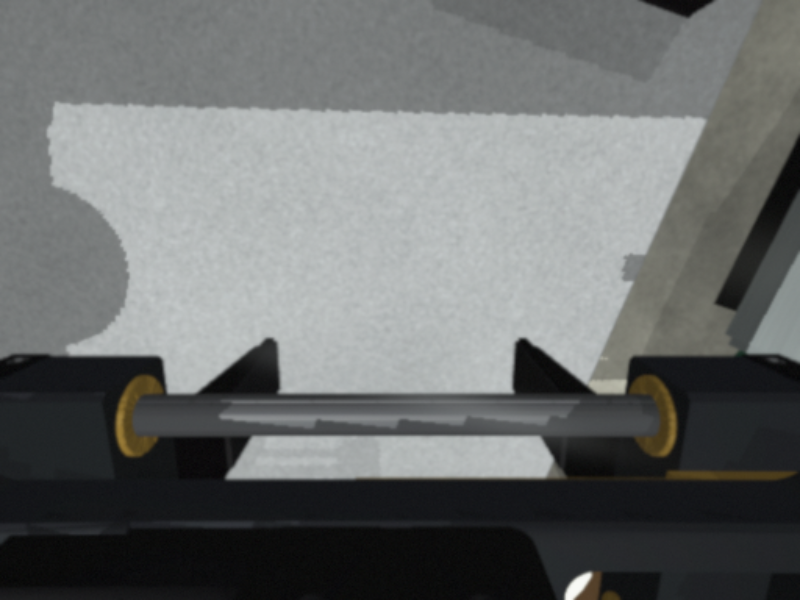

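The three plain nuts are at (370,231), (399,277) and (373,348) in the 800-wide top picture. The look-alikes are yellow (415,320), orange (380,394) and the bearing ring (474,333). The corral's mouth faces image right, which is world −y.

```bash
cat > h.py <<'E'
import numpy as np, cv2
def pix2w(p,uv,z):
    K=p["intrinsics"];k1=p["k1"]
    d=np.array([(uv[0]-K[0,2])/K[0,0],(uv[1]-K[1,2])/K[1,1]]);s=d.copy()
    for _ in range(20): s=d/(1+k1*(s@s))
    R,t=p["R"],p["t"]; c=-R.T@t; r=R.T@np.array([s[0],s[1],1])
    return c+r*(z-c[2])/r[2]
def w2pix(p,X):
    K=p["intrinsics"]; c=p["R"]@np.asarray(X,float)+p["t"]; s=c[:2]/c[2]; s=s*(1+p["k1"]*(s@s))
    return K[:2,:2]@s+K[:2,2]
E
python3 - <<'E'
import pickle,cv2,numpy as np
from h import *
p=pickle.load(open("top0.pkl","rb"))
im=p["pixels"][:,:,::-1]
f=512/800
for n,(u,v),z in [("n1",(370,231),18),("n2",(399,277),18),("n3",(373,348),18),("yel",(415,320),18),("or",(380,394),18),("bear",(474,333),14),("sock",(471,240),42),("jar",(423,180),50),("sd tip",(312,233),5),
 ("cor TL",(152,249),26),("BL",(161,361),26),("TR",(226,240),26),("BR",(240,352),26),("tab",(238,237),0),("tab2",(254,348),0)]:
    print(n,pix2w(p,(u*f,v*f),z).round())
c=im[130:270,80:330]; cv2.imwrite("pics/topcrop.png",cv2.resize(c,(800,448),interpolation=cv2.INTER_CUBIC))
q=pickle.load(open("scene0.pkl","rb"))["pixels"][:,:,::-1]
cv2.imwrite("pics/sccrop.png",cv2.resize(q[130:350,180:470],(790,600),interpolation=cv2.INTER_CUBIC))
E
```

```text
n1 [679. -34.  18.]
n2 [600. -82.  18.]
n3 [481. -36.  18.]
yel [ 527. -107.   18.]
or [403. -47.  18.]
bear [ 503. -207.   14.]
sock [ 658. -202.   42.]
jar [ 759. -124.   50.]
sd tip [679.  67.   5.]
cor TL [655. 343.  26.]
BL [462. 326.  26.]
TR [667. 212.  26.]
BR [477. 188.  26.]
tab [675. 197.   0.]
tab2 [483. 169.   0.]
```

View pics/topcrop.png

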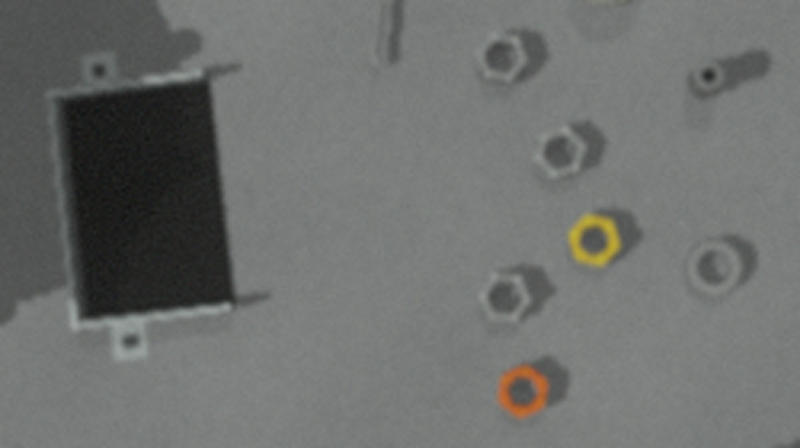

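View pics/sccrop.png

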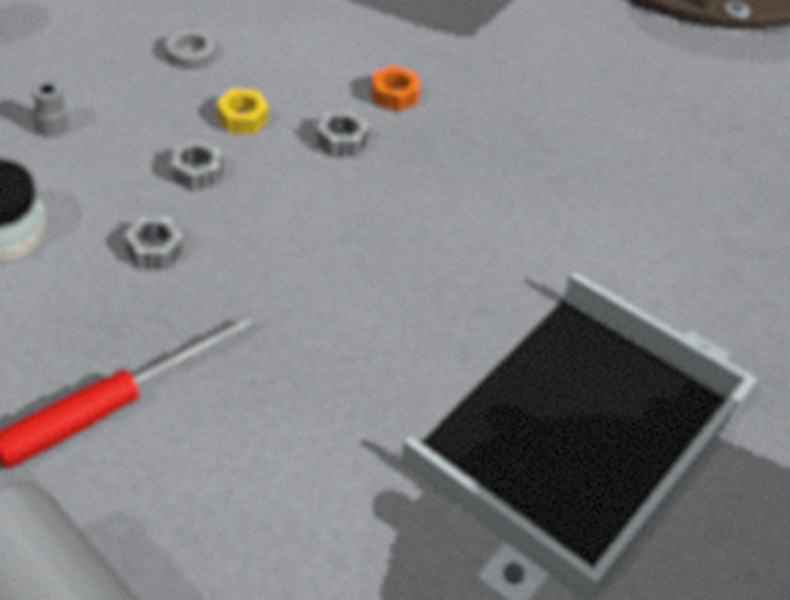

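```bash
python3 - <<'E'
import pickle,cv2,numpy as np
from h import *
p=pickle.load(open("top0.pkl","rb"));q=pickle.load(open("scene0.pkl","rb"))
t=lambda u,v:(80+u/3.2,130+v/3.2)
s=lambda u,v:(180+u*290/790,130+v*220/600)
for n,uv in [("mouthR",(209,82)),("mouthL",(232,303)),("backR",(66,98)),("backL",(82,318))]: print(n,pix2w(p,t(*uv),0).round())
for n,uv in [("mouthR",(428,440)),("mouthL",(562,302)),("backL",(726,398)),("backR",(594,566))]: print("sc",n,pix2w(q,s(*uv),0).round())
for n,a,b in [("n1",(501,57),(155,233)),("n2",(561,153),(196,157)),("n3",(505,296),(342,127)),("yel",(595,240),(242,103)),("or",(524,391),(396,82))]:
    print(n,pix2w(p,t(*a),18).round(),pix2w(q,s(*b),18).round())
print("can",pix2w(p,(568*.64,212*.64),0).round(),"sdtip",pix2w(p,t(384,62),4).round())
E
```

```text
mouthR [665. 216.   0.]
mouthL [478. 197.   0.]
backR [654. 342.   0.]
backL [466. 327.   0.]
sc mouthR [642. 216.   0.]
sc mouthL [478. 197.   0.]
sc backL [462. 319.   0.]
sc backR [632. 339.   0.]
n1 [679. -33.  18.] [675. -32.  18.]
n2 [598. -81.  18.] [597. -79.  18.]
n3 [481. -34.  18.] [480. -31.  18.]
yel [ 526. -108.   18.] [ 523. -107.   18.]
or [403. -48.  18.] [402. -44.  18.]
can [ 711. -379.    0.] sdtip [678.  66.   4.]
```

```bash
python3 -m pendant '[[-33,-54,0,-10],[-65,-107,0,-20],[-98,-161,0,-30],[-131,-215,0,-40],[-164,-269,0,-50],[-197,-323,0,-60],[-229,-376,0,-70],[-262,-430,0,-77.8]]' 0.8
```

```text
t: 1.75
eef_pos: [517.6, -219.3, 194.1]
tcp_rot: [3.141, -0.0, 0.095]
ft_force: [0.4, 0.1, 0.3]
opening: 0.225
```

```bash
python3 -m pendant '[[31,-29,20,0],[62,-58,60,0],[93,-88,110,0],[93,-88,150,0],[93,-88,150,0]]'
python3 - <<'E'
from cell import env, vision
import cv2
print(env.state()["eef_pos"],env.state()["opening"])
for n in ["top","wrist"]:
    p=vision.read_camera(n);im=p["pixels"][:,:,::-1]
    if n=="top": im=im[130:320,180:430]
    cv2.imwrite(f"pics/{n}1.png",cv2.resize(im,(800,600)))
E
```

```text
t: 2.38
eef_pos: [600.5, -122.0, 41.5]
tcp_rot: [-3.14, 0.005, 0.096]
ft_force: [0.2, 0.1, 0.2]
opening: 0.2
[ 600.54393166 -122.01490469   41.52707809] 0.20034259499782658
```

View pics/wrist1.png

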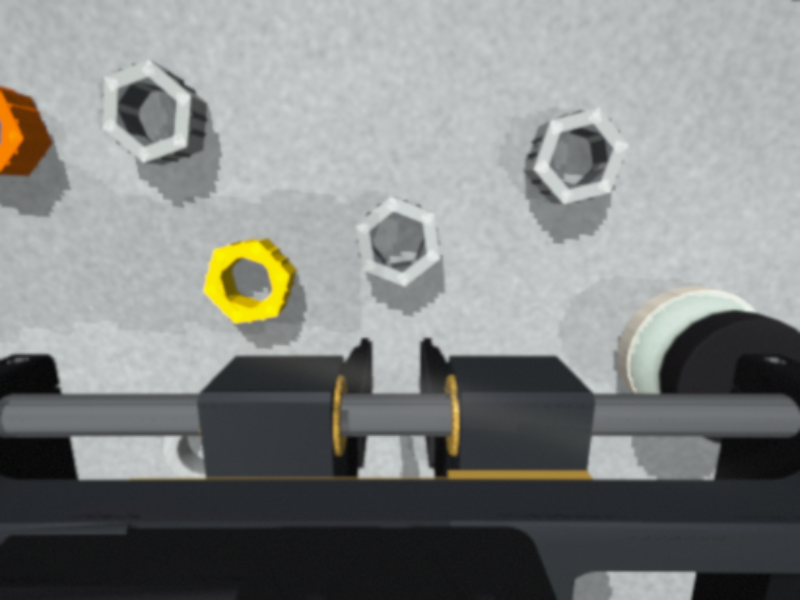

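View pics/top1.png

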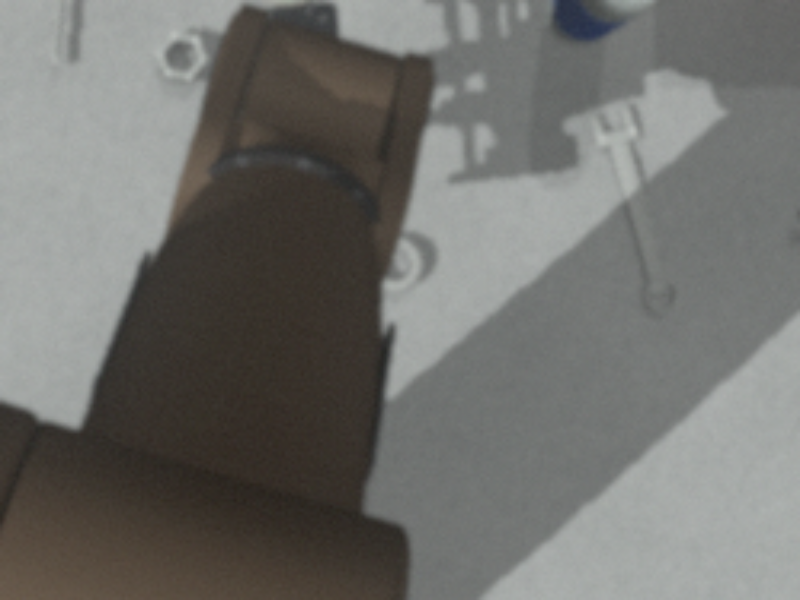

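```bash
python3 -m pendant '[[0,0,15,0],[0,0,30,0],[0,0,36,0],[0,-4,36,0],[0,-9,36,0],[0,-15,36,0],[0,-22,36,0],[0,-30,36,0]]'
python3 - <<'E'
from cell import env, vision
import cv2
p=vision.read_camera("wrist");im=p["pixels"][:,:,::-1]
cv2.imwrite(f"pics/wrist2.png",cv2.resize(im,(800,600)))
E
```

```text
t: 3.48
eef_pos: [599.5, -92.9, 9.3]
tcp_rot: [3.141, -0.001, 0.095]
ft_force: [0.2, -0.2, 0.1]
opening: 0.2
```

View pics/wrist2.png

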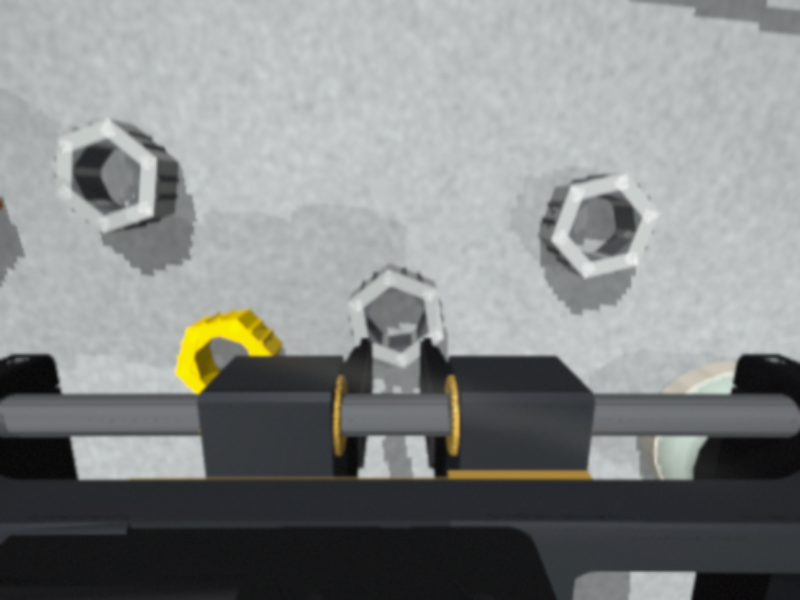

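The plain nut is nested centrally in the fork at (398,320), with yellow off to the left and clear. I'll push now.

```bash
python3 -m pendant '[[0,-4,4,0],[0,-12,4,0],[0,-24,4,0],[0,-37,4,0],[0,-50,4,0],[0,-63,4,0],[0,-76,4,0],[0,-89,4,0]]'
python3 - <<'E'
from cell import env, vision
import cv2
p=vision.read_camera("wrist");im=p["pixels"][:,:,::-1]
cv2.imwrite(f"pics/wrist3.png",cv2.resize(im,(800,600)))
E
```

```text
t: 4.53
eef_pos: [590.7, -2.6, 5.2]
tcp_rot: [3.141, -0.001, 0.095]
ft_force: [-0.5, -0.2, -0.1]
opening: 0.203
```

View pics/wrist3.png

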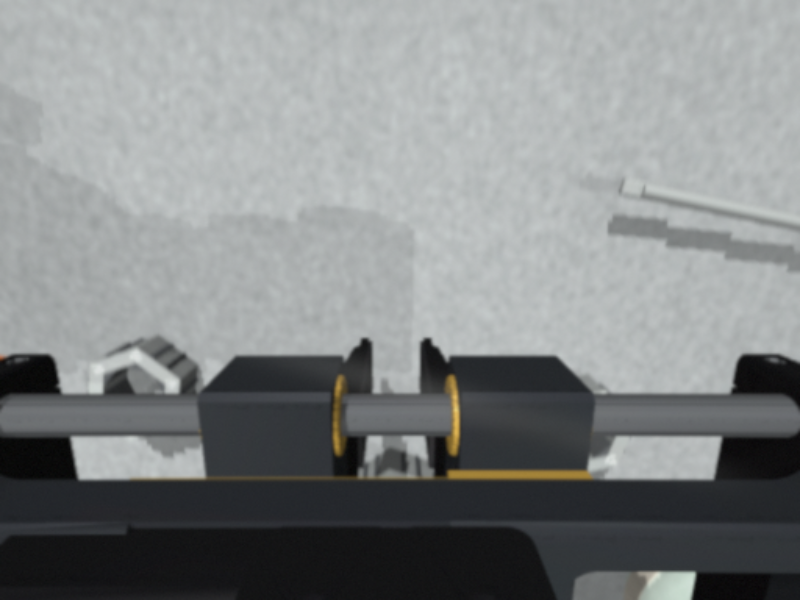

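```bash
python3 - <<'E'
from cell import env, vision
import cv2
p=vision.read_camera("wrist");im=p["pixels"][:,:,::-1]
cv2.imwrite(f"pics/w4.png",cv2.resize(im[205:315,180:325],(790,600),interpolation=cv2.INTER_CUBIC))
p=vision.read_camera("scene");im=p["pixels"][:,:,::-1]
cv2.imwrite(f"pics/s4.png",cv2.resize(im[90:310,150:440],(790,600),interpolation=cv2.INTER_CUBIC))
E
```

```text
(no output)
```

View pics/w4.png

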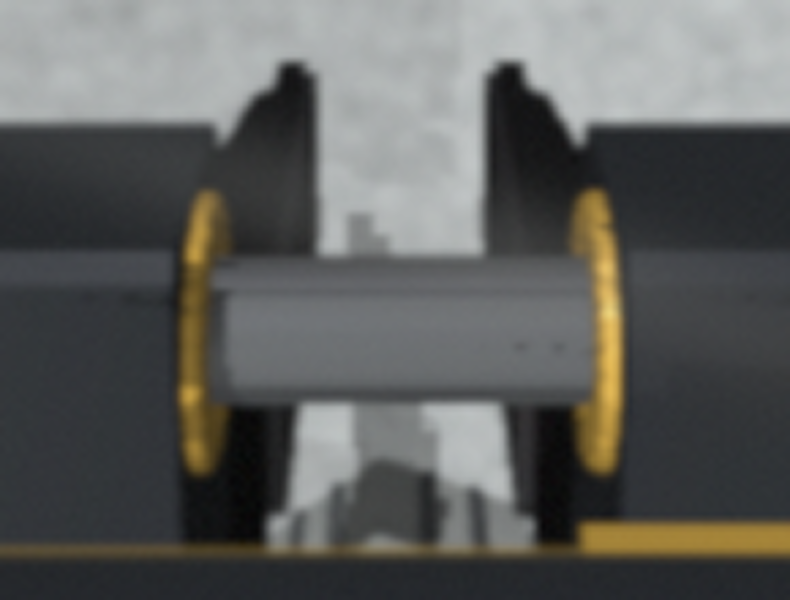

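View pics/s4.png

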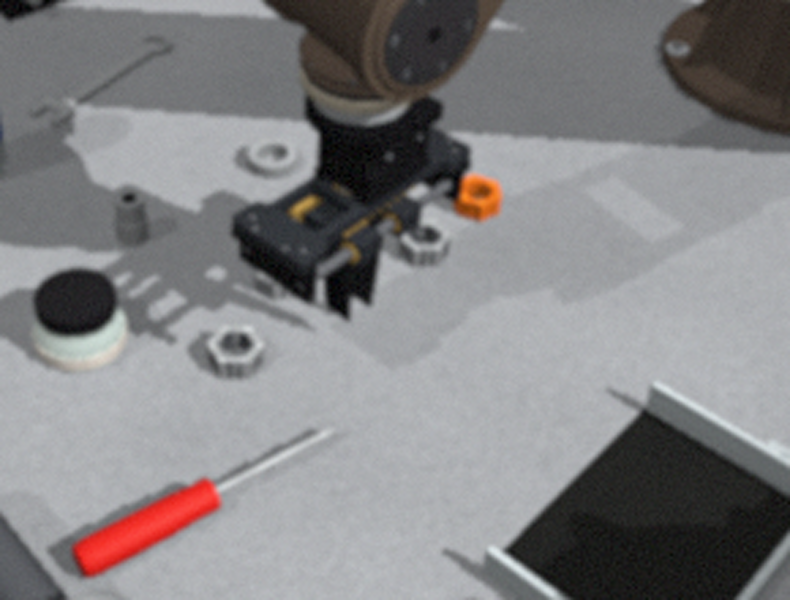

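```bash
python3 -m pendant '[[0,0,-20,0],[0,0,-50,0],[0,20,-80,0],[0,60,-100,0],[0,100,-100,0],[0,120,-100,0],[0,120,-100,0]]'
python3 - <<'E'
from cell import env, vision
import cv2,pickle
s=env.state();print(s["eef_pos"],s["tcp_rot"])
p=vision.read_camera("wrist");im=p["pixels"][:,:,::-1]
cv2.imwrite(f"pics/wrist5.png",cv2.resize(im,(800,600)))
pickle.dump((s,p),open("w5.pkl","wb"))
E
```

```text
t: 5.55
eef_pos: [602.0, -123.1, 104.8]
tcp_rot: [3.141, -0.0, 0.094]
ft_force: [-0.3, 0.7, -0.7]
opening: 0.199
[ 601.98290311 -123.12553314  104.84359325] [ 3.14132419e+00 -3.08951628e-04  9.41469293e-02]
```

View pics/wrist5.png

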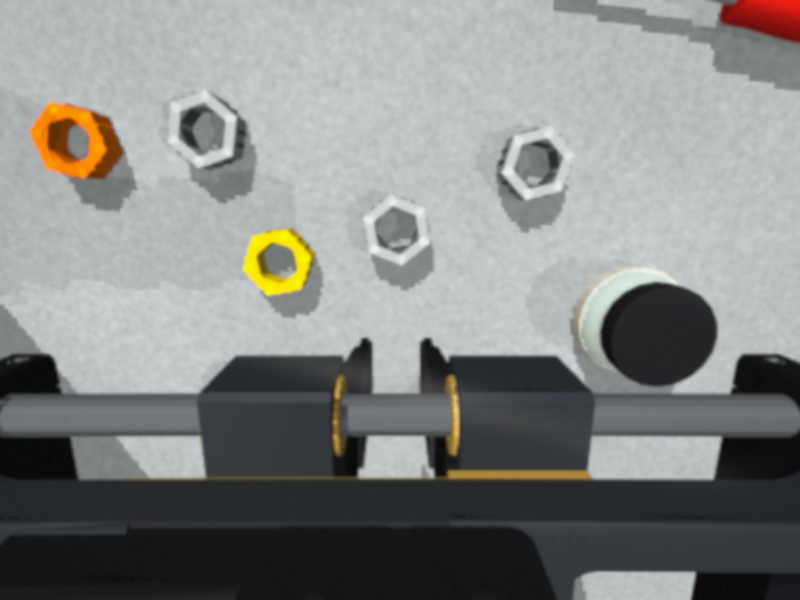

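```bash
cat >> h.py <<'E'
from scipy.spatial.transform import Rotation as Ro
def wr2w(s,p,uv,z):
    K=p["intrinsics"];k1=p["k1"]
    d=np.array([(uv[0]-K[0,2])/K[0,0],(uv[1]-K[1,2])/K[1,1]]);q=d.copy()
    for _ in range(20): q=d/(1+k1*(q@q))
    T=np.eye(4);T[:3,:3]=Ro.from_euler("xyz",s["tcp_rot"]).as_matrix();T[:3,3]=s["eef_pos"]
    T=T@p["tool_from_camera"]; r=T[:3,:3]@np.array([q[0],q[1],1]);c=T[:3,3]
    return c+r*(z-c[2])/r[2]
E
python3 - <<'E'
from h import *
import pickle
s,p=pickle.load(open("w5.pkl","rb"))
for n,uv in [("n1",(536,162)),("n2",(397,230)),("n3",(204,129)),("yel",(278,262)),("or",(76,140))]: print(n,wr2w(s,p,(uv[0]*.64,uv[1]*.64),18).round(1))
# fingertip z: tip pixels and expected
E
```

```text
n1 [678.1 -29.8  18. ]
n2 [599.8 -77.3  18. ]
n3 [482.2 -30.1  18. ]
yel [ 527.4 -104.2   18. ]
or [407.9 -43.5  18. ]
```

```bash
python3 - <<'E'
from h import *
import pickle
q=pickle.load(open("scene0.pkl","rb"))
ex=np.array([.9955,.0949,0]);ey=np.array([.0949,-.9955,0])
o=np.array([590.7,-2.6,0])
for z in (0,5.2,12,25,45):
  for sx in (-1,1):
    for y in (-10,10):
      u=w2pix(q,o+sx*9.5*ex+y*ey+[0,0,z]); print(z,sx,y,((u-[150,90])*[790/290,600/220]).round())
E
```

```text
0 -1 -10 [363. 331.]
0 -1 10 [344. 318.]
0 1 -10 [347. 343.]
0 1 10 [328. 330.]
5.2 -1 -10 [363. 326.]
5.2 -1 10 [345. 313.]
5.2 1 -10 [347. 338.]
5.2 1 10 [328. 325.]
12 -1 -10 [364. 320.]
12 -1 10 [345. 307.]
12 1 -10 [347. 332.]
12 1 10 [328. 319.]
25 -1 -10 [365. 308.]
25 -1 10 [345. 295.]
25 1 -10 [348. 320.]
25 1 10 [329. 307.]
45 -1 -10 [366. 289.]
45 -1 10 [347. 276.]
45 1 -10 [349. 301.]
45 1 10 [329. 288.]
```

```bash
python3 - <<'E'
import cv2
im=cv2.imread("pics/s4.png"); c=im[160:340,200:480]
cv2.imwrite("pics/s4z.png",cv2.resize(c,(800,514),interpolation=cv2.INTER_CUBIC))
E
```

```text
(no output)
```

View pics/s4z.png

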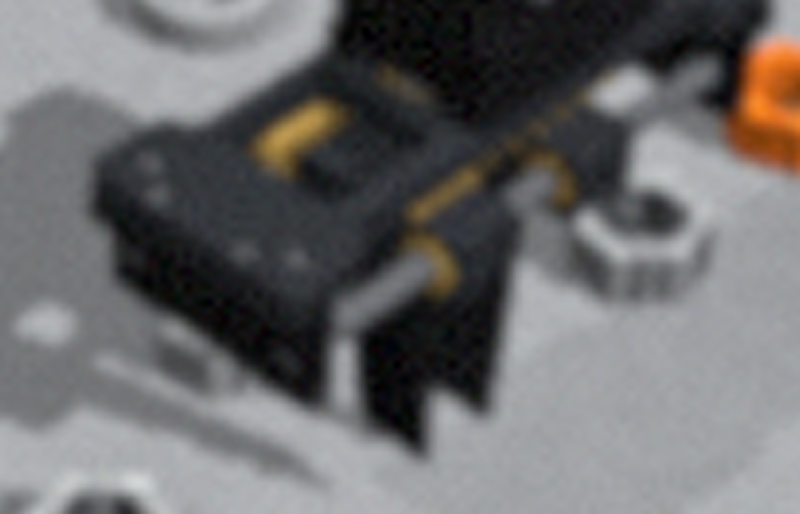

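The fingers passed over the nut without touching it, and it hasn't moved. Both the scene and wrist pictures put the visible fingertips about 20 mm short of the stated TCP. I'll go lower in small steps behind the nut, checking force each time.

```bash
python3 -c "
from cell import env; print(env.tcp_to_grasp)"
python3 -m pendant '[[0,0,30,0],[0,0,60,0],[0,0,85,0],[0,0,98,0],[0,0,99,0],[0,0,99,0]]'
python3 - <<'E'
from cell import env, vision
import cv2
p=vision.read_camera("scene");im=p["pixels"][:,:,::-1]
cv2.imwrite(f"pics/s6.png",cv2.resize(im[110:260,200:380],(720,600),interpolation=cv2.INTER_CUBIC))
E
```

```text
18.8
t: 6.35
eef_pos: [602.3, -121.8, 6.6]
tcp_rot: [3.141, -0.001, 0.096]
ft_force: [-0.1, -0.1, 1.2]
opening: 0.198
```

View pics/s6.png

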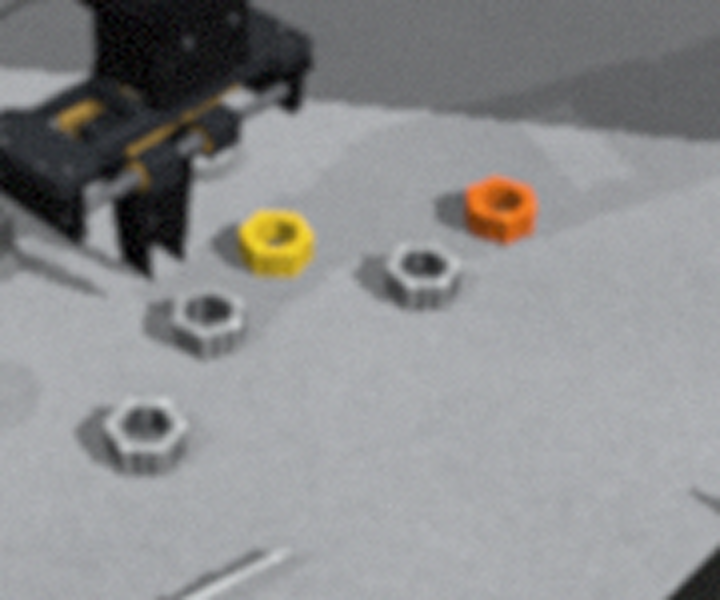

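```bash
python3 -m pendant '[[0,0,3,0],[0,0,6,0],[0,0,8,0],[0,0,8,0]]'; python3 -m pendant '[[0,0,2,0],[0,0,4,0],[0,0,6,0],[0,0,6,0]]'
```

```text
t: 6.9
eef_pos: [602.2, -122.0, -1.5]
tcp_rot: [3.141, -0.001, 0.095]
ft_force: [0.2, 0.3, 0.8]
opening: 0.203
t: 7.4
eef_pos: [602.2, -121.9, -7.7]
tcp_rot: [3.141, -0.001, 0.095]
ft_force: [-0.2, 0.8, -0.3]
opening: 0.204
```

```bash
python3 -m pendant '[[0,0,2,0],[0,0,4,0],[0,0,5,0],[0,0,6,0],[0,0,6,0]]'
python3 - <<'E'
from cell import env, vision
import cv2
p=vision.read_camera("scene");im=p["pixels"][:,:,::-1]
cv2.imwrite(f"pics/s7.png",cv2.resize(im[110:260,200:380],(720,600),interpolation=cv2.INTER_CUBIC))
p=vision.read_camera("wrist");im=p["pixels"][:,:,::-1]
cv2.imwrite(f"pics/w7.png",cv2.resize(im[100:250,160:360],(800,600),interpolation=cv2.INTER_CUBIC))
E
```

```text
t: 8.02
eef_pos: [602.2, -121.9, -13.8]
tcp_rot: [3.141, -0.001, 0.095]
ft_force: [0.2, 0.1, 0.0]
opening: 0.201
```

View pics/s7.png

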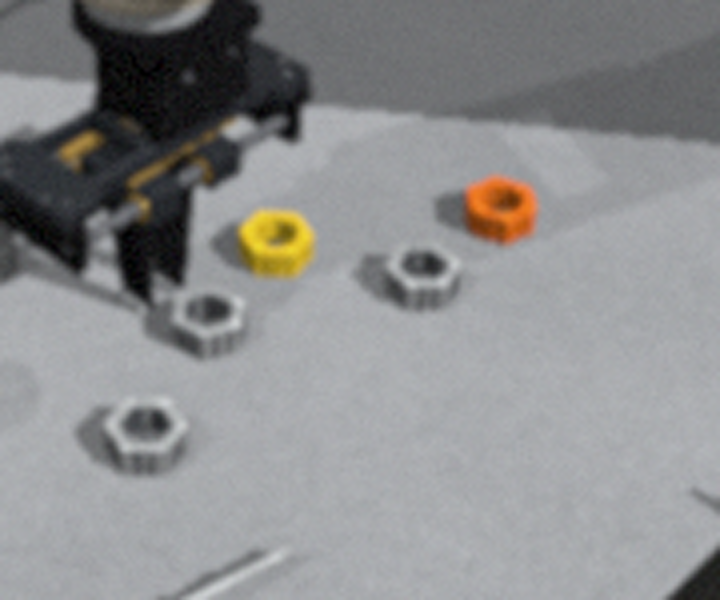

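View pics/w7.png

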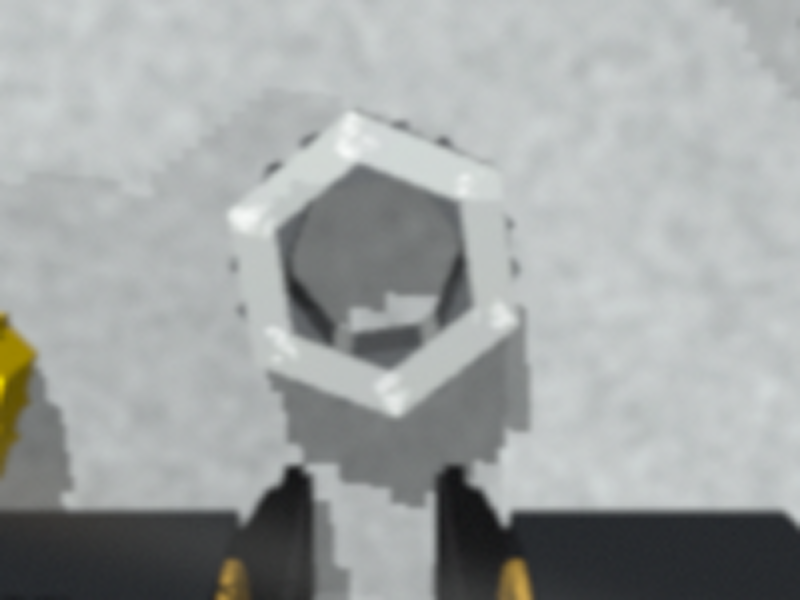

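The fingertips now reach nut height and the nut is centred on the fork. I'll push.

```bash
python3 -m pendant '[[0,0,2,0],[0,-5,3,0],[0,-10,3,0],[0,-16,3,0],[0,-22,3,0],[0,-28,3,0],[0,-34,3,0],[0,-40,3,0]]'
python3 - <<'E'
from cell import env, vision
import cv2
p=vision.read_camera("wrist");im=p["pixels"][:,:,::-1]
cv2.imwrite(f"pics/w8.png",cv2.resize(im,(800,600)))
E
```

```text
t: 9.12
eef_pos: [598.4, -81.7, -16.6]
tcp_rot: [3.141, -0.001, 0.095]
ft_force: [-0.1, -1.5, 0.1]
opening: 0.197
```

View pics/w8.png

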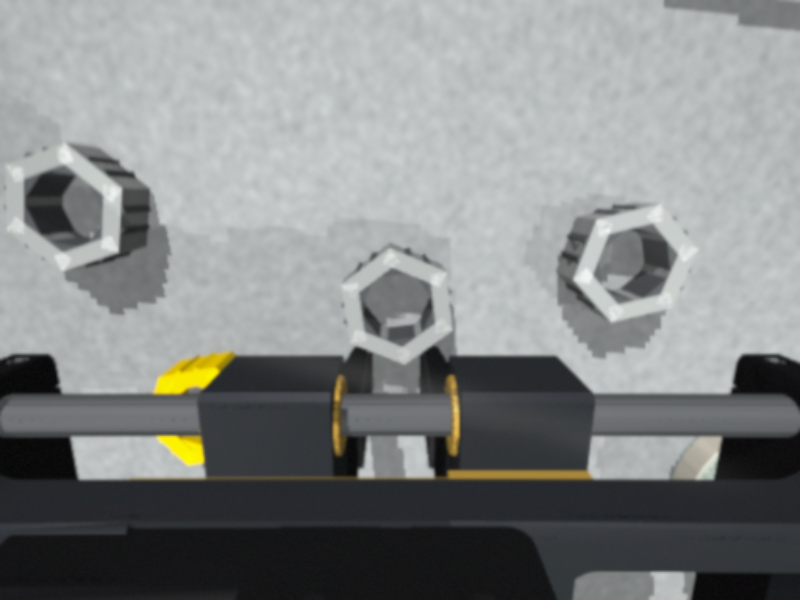

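```bash
python3 -m pendant '[[0,-8,0,0],[0,-18,0,0],[0,-30,0,0],[0,-43,0,0],[0,-56,0,0],[0,-69,0,0],[0,-82,0,0],[0,-95,0,0]]'; python3 -m pendant '[[0,-13,0,0],[0,-26,0,0],[0,-39,0,0],[0,-52,0,0],[0,-65,0,0],[0,-78,0,0],[0,-91,0,0],[0,-104,0,0]]'
python3 - <<'E'
from cell import env, vision
import cv2
p=vision.read_camera("wrist");im=p["pixels"][:,:,::-1]
cv2.imwrite(f"pics/w9.png",cv2.resize(im,(800,600)))
E
```

```text
t: 10.18
eef_pos: [589.1, 14.3, -16.7]
tcp_rot: [3.141, -0.001, 0.096]
ft_force: [-0.5, -0.5, 0.1]
opening: 0.203
t: 11.18
eef_pos: [579.0, 118.7, -16.7]
tcp_rot: [3.141, -0.0, 0.096]
ft_force: [-0.3, -2.0, 0.9]
opening: 0.2
```

View pics/w9.png

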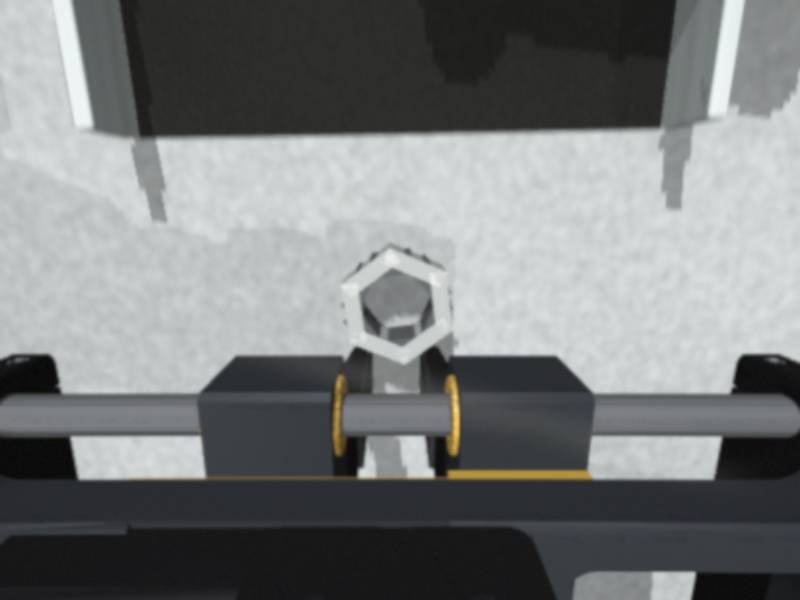

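Stable push: the nut is centred at (398,305), the corral mouth edge is at row 130, and the walls are at columns 130 and 665.

```bash
python3 -m pendant '[[0,-13,0,0],[0,-26,0,0],[0,-39,0,0],[0,-52,0,0],[0,-65,0,0],[0,-78,0,0],[0,-91,0,0],[0,-104,0,0]]'; python3 -m pendant '[[0,-12,0,0],[0,-23,0,0],[0,-33,0,0],[0,-41,0,0],[0,-45,0,0],[0,-45,0,0]]'
python3 - <<'E'
from cell import env, vision
import cv2
p=vision.read_camera("wrist");im=p["pixels"][:,:,::-1]
cv2.imwrite(f"pics/w10.png",cv2.resize(im,(800,600)))
E
```

```text
t: 12.22
eef_pos: [568.7, 224.3, -16.7]
tcp_rot: [-3.142, -0.0, 0.096]
ft_force: [0.2, -0.8, -1.1]
opening: 0.202
t: 12.98
eef_pos: [564.4, 269.3, -16.7]
tcp_rot: [-3.141, -0.001, 0.097]
ft_force: [0.5, 0.1, 0.0]
opening: 0.203
```

View pics/w10.png

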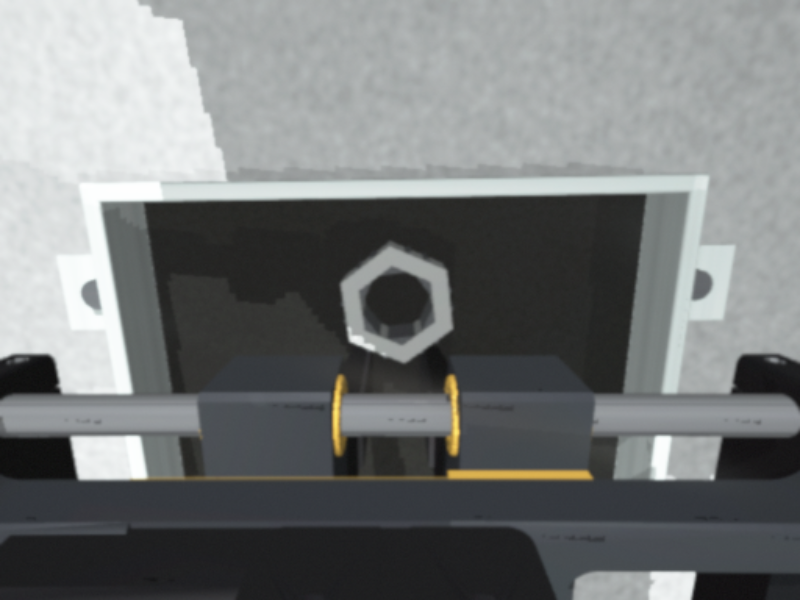

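The first nut is inside, flat and well clear of the walls. I'll back off, lift, and go behind the far nut with the fork turned, so that the nut passes clear of the screwdriver tip.

```bash
python3 -m pendant '[[0,6,0,0],[0,14,0,0],[0,20,-40,0],[15,60,-90,-5],[36,110,-90,-12],[57,165,-90,-20],[78,220,-90,-28],[92,275,-90,-30.5]]'; python3 - <<'E'
from cell import env
import numpy as np
s=env.state();a=s["tcp_rot"][2];d=np.array([704,-67])-s["eef_pos"][:2]
print(s["eef_pos"],np.degrees(a), d@[np.cos(a),np.sin(a)], d@[np.sin(a),-np.cos(a)])
E
```

```text
t: 14.02
eef_pos: [683.0, 1.5, 73.4]
tcp_rot: [3.141, -0.001, 0.631]
ft_force: [-0.4, 0.8, -0.4]
opening: 0.202
[683.01069377   1.54312074  73.37304025] 36.15048092323427 -23.4858916499605 67.72830479334479
```

```bash
python3 -m pendant '[[-12,34,0,0],[-23,68,15,0],[-23,68,35,0],[-23,68,35,0]]'; python3 - <<'E'
from cell import env, vision
import cv2,pickle
s=env.state()
p=vision.read_camera("wrist");im=p["pixels"][:,:,::-1]
cv2.imwrite(f"pics/w11.png",cv2.resize(im,(800,600)))
pickle.dump((s,p),open("w11.pkl","wb"))
E
```

```text
t: 14.52
eef_pos: [703.1, -66.7, 36.4]
tcp_rot: [-3.139, 0.002, 0.63]
ft_force: [0.2, 1.0, -0.2]
opening: 0.2
```

View pics/w11.png

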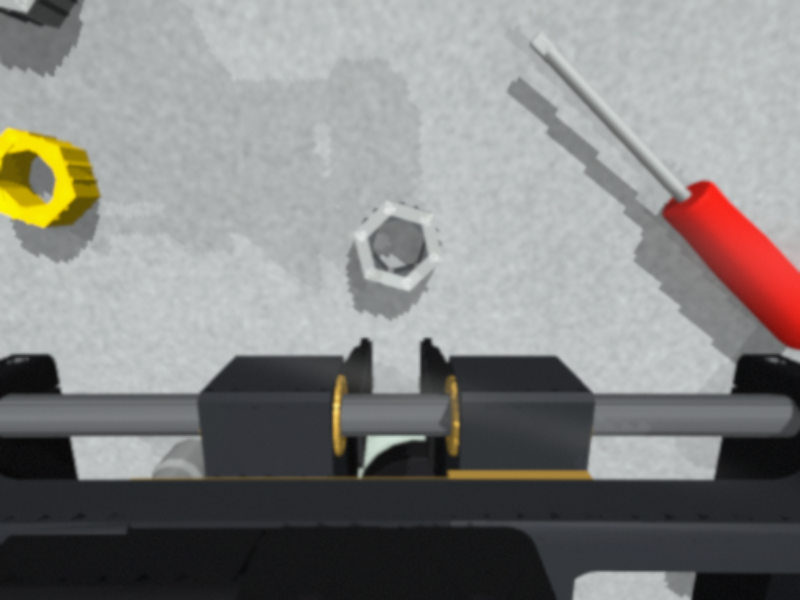

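```bash
python3 -m pendant '[[0,0,15,0],[0,0,30,0],[0,0,45,0],[0,0,52,0],[0,0,53,0],[0,-4,53,0],[0,-9,53,0],[0,-14,53,0]]'; python3 -m pendant '[[0,-5,0,0],[0,-11,0,0],[0,-18,0,0],[0,-27,0,0],[0,-37,0,0],[0,-47,0,0],[0,-57,0,0],[0,-67,0,0]]'
```

```text
t: 15.58
eef_pos: [695.4, -54.6, -14.9]
tcp_rot: [-3.141, 0.0, 0.631]
ft_force: [0.2, 0.0, -0.1]
opening: 0.198
t: 16.58
eef_pos: [655.4, 0.1, -14.8]
tcp_rot: [-3.141, 0.0, 0.631]
ft_force: [0.8, -0.7, 1.1]
opening: 0.202
```

```bash
python3 - <<'E'
from cell import env, vision
import cv2,pickle
s=env.state()
p=vision.read_camera("wrist");im=p["pixels"][:,:,::-1]
cv2.imwrite(f"pics/w12.png",cv2.resize(im,(800,600)))
E
```

```text
(no output)
```

View pics/w12.png

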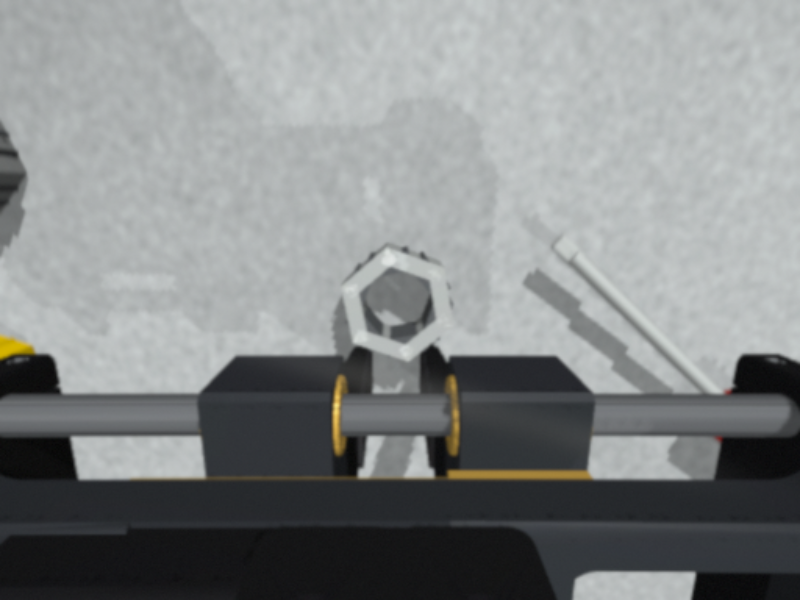

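```bash
python3 -m pendant '[[0,-8,0,0],[0,-16,0,0],[0,-21,0,0],[0,-22,0,0],[0,-22,0,0],[0,-17,0,0],[0,-11,0,0],[0,-11,0,0]]';  python3 -m pendant '[[-6,0,0,10],[-12,-2,0,20],[-18,-5,0,30],[-21,-7,0,36],[-21,-7,0,36]]'
python3 - <<'E'
from cell import env, vision
import cv2,pickle
s=env.state()
p=vision.read_camera("wrist");im=p["pixels"][:,:,::-1]
cv2.imwrite(f"pics/w13.png",cv2.resize(im,(800,600)))
pickle.dump((s,p),open("w13.pkl","wb"))
E
```

```text
t: 17.62
eef_pos: [648.5, 9.3, -15.0]
tcp_rot: [-3.14, 0.001, 0.631]
ft_force: [-1.3, -0.1, -0.0]
opening: 0.199
t: 18.25
eef_pos: [627.2, 2.5, -14.9]
tcp_rot: [-3.141, 0.001, 0.004]
ft_force: [0.0, 0.3, -0.5]
opening: 0.203
```

View pics/w13.png

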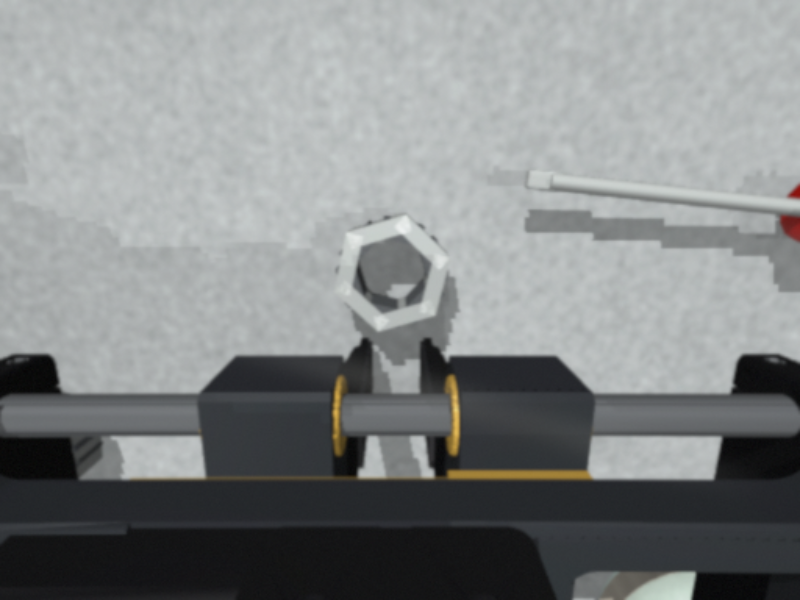

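```bash
python3 -m pendant '[[-2,-4,1,0],[-2,-9,1,0],[-2,-15,1,0],[-2,-22,1,0],[-2,-31,1,0],[-2,-42,1,0],[-2,-54,1,0],[-2,-66,1,0]]';  python3 -m pendant '[[0,-13,0,0],[0,-26,0,0],[0,-39,0,0],[0,-52,0,0],[0,-65,0,0],[0,-78,0,0],[0,-90,0,0],[0,-100,0,0]]'
python3 - <<'E'
from cell import env, vision
import cv2,pickle
s=env.state()
p=vision.read_camera("wrist");im=p["pixels"][:,:,::-1]
cv2.imwrite(f"pics/w14.png",cv2.resize(im,(800,600)))
pickle.dump((s,p),open("w14.pkl","wb"))
E
```

```text
t: 19.3
eef_pos: [625.1, 69.4, -15.9]
tcp_rot: [-3.141, 0.001, 0.005]
ft_force: [-0.4, -1.4, -0.4]
opening: 0.2
t: 20.3
eef_pos: [624.5, 170.2, -15.8]
tcp_rot: [-3.141, 0.001, 0.006]
ft_force: [0.8, 0.2, -1.0]
opening: 0.2
```

View pics/w14.png

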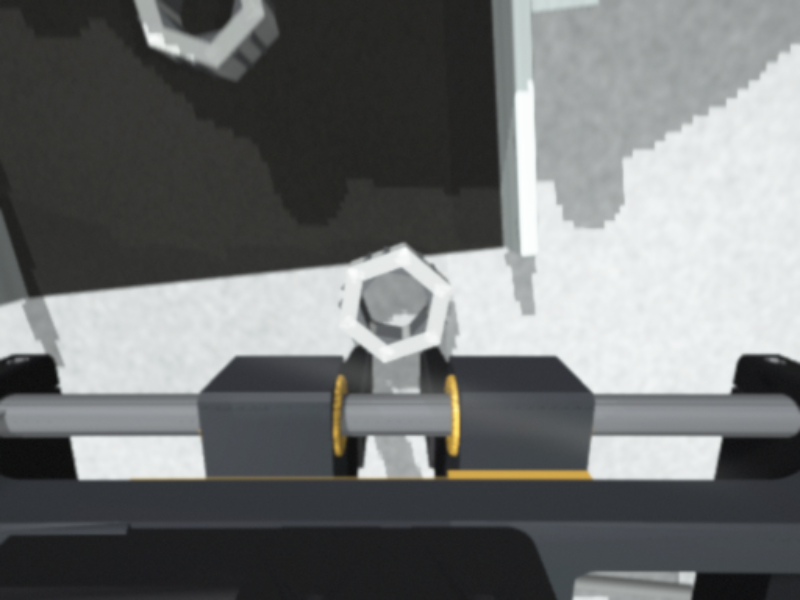

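```bash
python3 -m pendant '[[0,-13,0,0],[-1,-26,0,0],[-2,-39,0,0],[-3,-52,0,0],[-4,-65,0,0],[-4,-76,0,0],[-4,-83,0,0],[-4,-83,0,0]]'
python3 - <<'E'
from cell import env, vision
import cv2,pickle
s=env.state()
p=vision.read_camera("wrist");im=p["pixels"][:,:,::-1]
cv2.imwrite(f"pics/w15.png",cv2.resize(im,(800,600)))
E
```

```text
t: 21.35
eef_pos: [620.0, 254.6, -15.7]
tcp_rot: [-3.141, 0.001, 0.007]
ft_force: [-0.1, 0.5, -0.6]
opening: 0.2
```

View pics/w15.png

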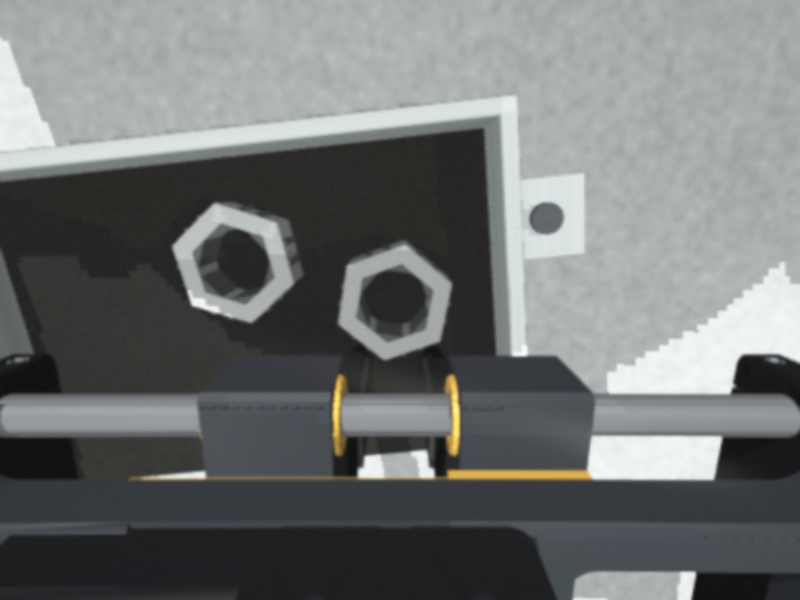

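Two nuts are in, at (237,262) and (396,302) in the picture. The last plain nut is at about (481,−31), between the orange and yellow look-alikes.

```bash
python3 -m pendant '[[0,6,0,0],[0,14,0,0],[0,20,-40,0],[-25,60,-80,1],[-50,110,-80,2],[-80,165,-80,3],[-110,220,-80,5],[-135,270,-80,5.5]]'; python3 - <<'E'
from cell import env
import numpy as np
s=env.state();a=s["tcp_rot"][2];d=np.array([477.5,-73])-s["eef_pos"][:2]
print(s["eef_pos"],np.degrees(a), d@[np.cos(a),np.sin(a)], d@[np.sin(a),-np.cos(a)])
E
```

```text
t: 22.4
eef_pos: [485.4, -18.8, 64.5]
tcp_rot: [-3.141, 0.001, -0.091]
ft_force: [1.2, 0.2, 0.2]
opening: 0.202
[485.39809684 -18.83406378  64.45831957] -5.2166301505828025 -2.940527960341424 54.65969151080155
```

```bash
python3 -m pendant '[[-2,30,0,0],[-3,55,10,0],[-3,55,25,0],[-3,55,25,0]]'; python3 - <<'E'
from cell import env, vision
import cv2,pickle
s=env.state()
p=vision.read_camera("wrist");im=p["pixels"][:,:,::-1]
cv2.imwrite(f"pics/w16.png",cv2.resize(im,(800,600)))
E
```

```text
t: 22.9
eef_pos: [476.7, -73.9, 39.0]
tcp_rot: [-3.14, 0.002, -0.092]
ft_force: [-0.8, -1.4, -0.2]
opening: 0.201
```

View pics/w16.png

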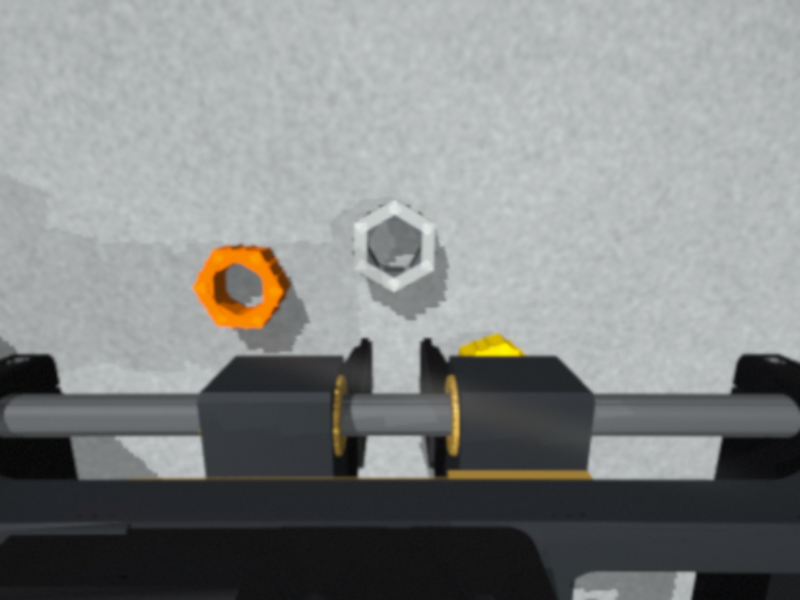

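The nut is centred at (395,245). Yellow's edge is about 28 mm off the axis and the finger's outer edge at most 22 mm. I'll descend and push.

```bash
python3 -m pendant '[[0,0,15,0],[0,0,30,0],[0,0,45,0],[0,0,54,0],[0,0,55,0],[0,-4,55,0],[0,-9,55,0],[0,-14,55,0]]'; python3 -m pendant '[[0,-5,0,0],[0,-11,0,0],[0,-18,0,0],[0,-27,0,0],[0,-38,0,0],[0,-50,0,0],[0,-62,0,0],[0,-74,0,0]]'
python3 - <<'E'
from cell import env, vision
import cv2,pickle
s=env.state()
p=vision.read_camera("wrist");im=p["pixels"][:,:,::-1]
cv2.imwrite(f"pics/w17.png",cv2.resize(im,(800,600)))
E
```

```text
t: 23.95
eef_pos: [478.4, -59.3, -15.2]
tcp_rot: [-3.141, 0.001, -0.092]
ft_force: [-0.1, -0.1, 0.2]
opening: 0.199
t: 24.95
eef_pos: [485.2, 15.4, -15.2]
tcp_rot: [-3.141, 0.001, -0.091]
ft_force: [-0.7, -1.5, 1.5]
opening: 0.201
```

View pics/w17.png

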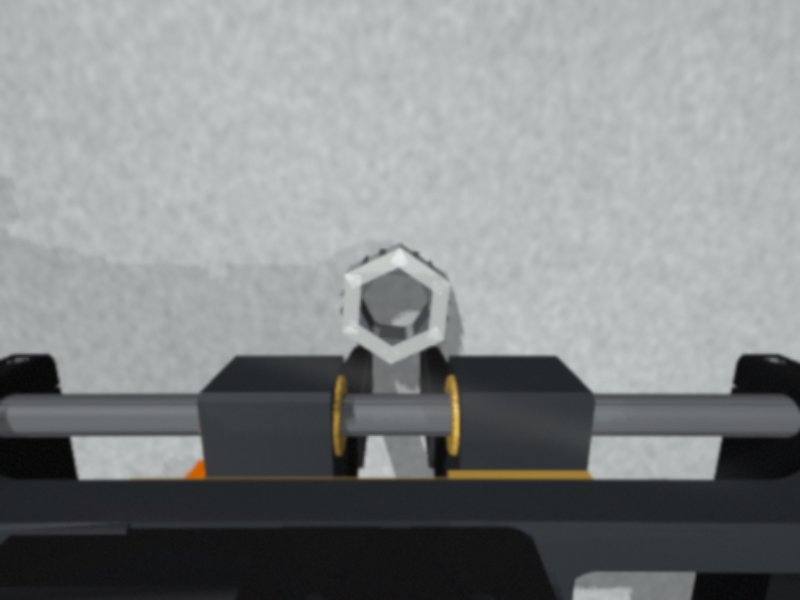

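```bash
python3 -m pendant '[[0,-12,0,0],[0,-25,0,0],[0,-38,0,0],[0,-51,0,0],[0,-64,0,0],[0,-77,0,0],[0,-90,0,0],[0,-103,0,0]]'; python3 -m pendant '[[0,-12,0,0],[0,-23,0,0],[0,-33,0,0],[0,-40,0,0]]'
python3 - <<'E'
from cell import env, vision
import cv2,pickle
s=env.state()
p=vision.read_camera("wrist");im=p["pixels"][:,:,::-1]
cv2.imwrite(f"pics/w18.png",cv2.resize(im,(800,600)))
E
```

```text
t: 26.0
eef_pos: [494.6, 119.7, -15.1]
tcp_rot: [-3.141, 0.001, -0.091]
ft_force: [-0.6, 0.1, -0.4]
opening: 0.202
t: 26.5
eef_pos: [498.3, 160.2, -15.0]
tcp_rot: [-3.141, 0.001, -0.091]
ft_force: [0.2, -1.3, -0.2]
opening: 0.2
```

View pics/w18.png

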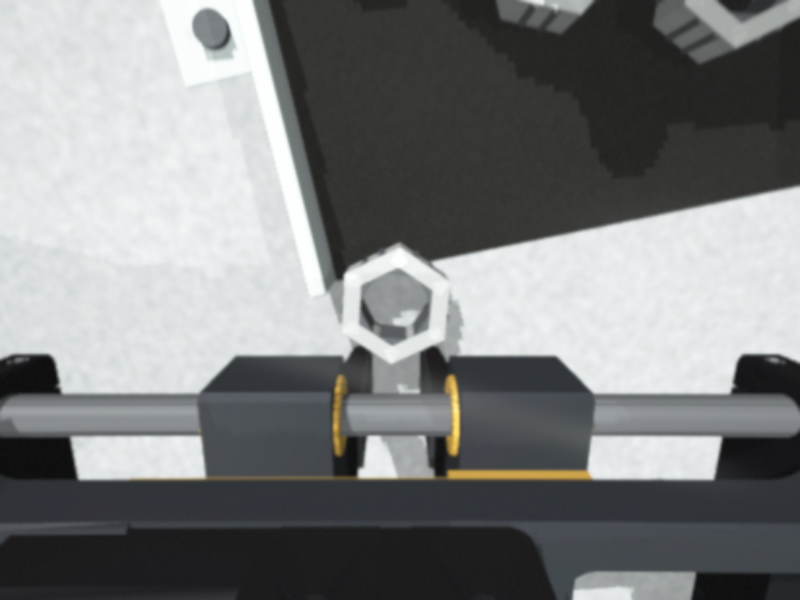

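The nut clears the left wall's end by only about 5 mm, so I'll drift right gently while pushing.

```bash
python3 -m pendant '[[1,-5,0,0],[3,-11,0,0],[5,-18,0,0],[6,-25,0,0],[7,-32,0,0],[7,-40,0,0],[7,-50,0,0],[7,-60,0,0]]'; python3 -m pendant '[[0,-10,0,0],[0,-18,0,0],[0,-24,0,0],[0,-24,0,0]]'
python3 - <<'E'
from cell import env, vision
import cv2,pickle
s=env.state()
p=vision.read_camera("wrist");im=p["pixels"][:,:,::-1]
cv2.imwrite(f"pics/w19.png",cv2.resize(im,(800,600)))
E
```

```text
t: 27.55
eef_pos: [510.8, 220.5, -14.9]
tcp_rot: [-3.14, 0.001, -0.09]
ft_force: [-0.3, -0.2, -0.8]
opening: 0.197
t: 28.05
eef_pos: [513.0, 244.8, -14.9]
tcp_rot: [-3.14, 0.0, -0.09]
ft_force: [0.6, -0.0, -0.2]
opening: 0.198
```

View pics/w19.png

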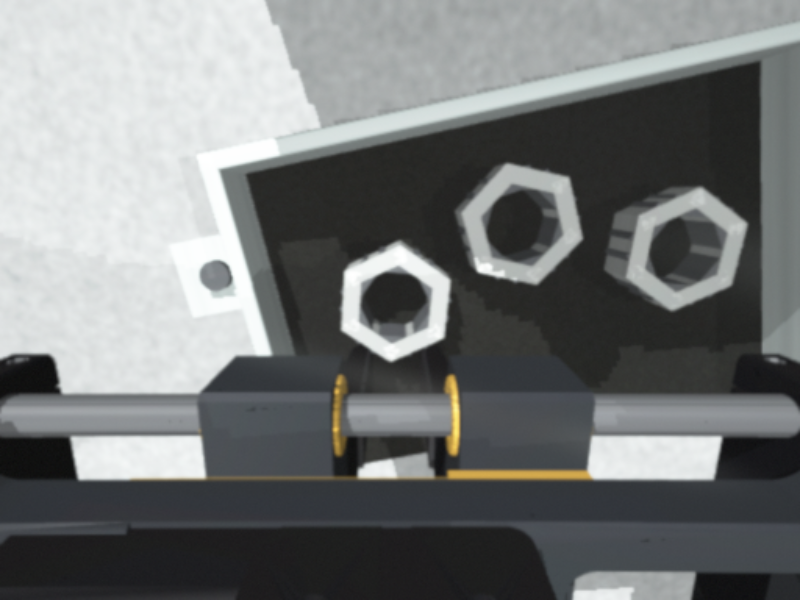

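All three are inside and flat. I'll back off, lift clear, and check.

```bash
python3 -m pendant '[[0,6,0,0],[0,14,0,0],[0,22,-40,0],[0,60,-90,0],[0,120,-140,0],[0,180,-170,0],[0,240,-170,0],[0,300,-170,0]]'; python3 -m pendant '[[0,60,0,0],[0,120,0,0],[0,180,0,0],[0,180,0,0]]'
python3 - <<'E'
from cell import env, vision
import cv2
from h import *
p=vision.read_camera("top");im=p["pixels"][:,:,::-1]
cv2.imwrite("pics/top20.png",cv2.resize(im,(800,600)))
cv2.imwrite("pics/top20c.png",cv2.resize(im[130:270,80:330],(800,448),interpolation=cv2.INTER_CUBIC))
p=vision.read_camera("scene");cv2.imwrite("pics/s20.png",cv2.resize(p["pixels"][:,:,::-1],(800,600)))
print(env.state()["eef_pos"])
E
```

```text
t: 29.1
eef_pos: [486.8, -43.8, 155.3]
tcp_rot: [-3.141, -0.001, -0.09]
ft_force: [0.8, -0.1, -0.1]
opening: 0.202
t: 29.6
eef_pos: [469.4, -226.9, 155.0]
tcp_rot: [-3.141, -0.002, -0.096]
ft_force: [-0.2, 0.1, 0.8]
opening: 0.2
[ 469.73438915 -223.47273546  154.97364979]
```

View pics/top20.png

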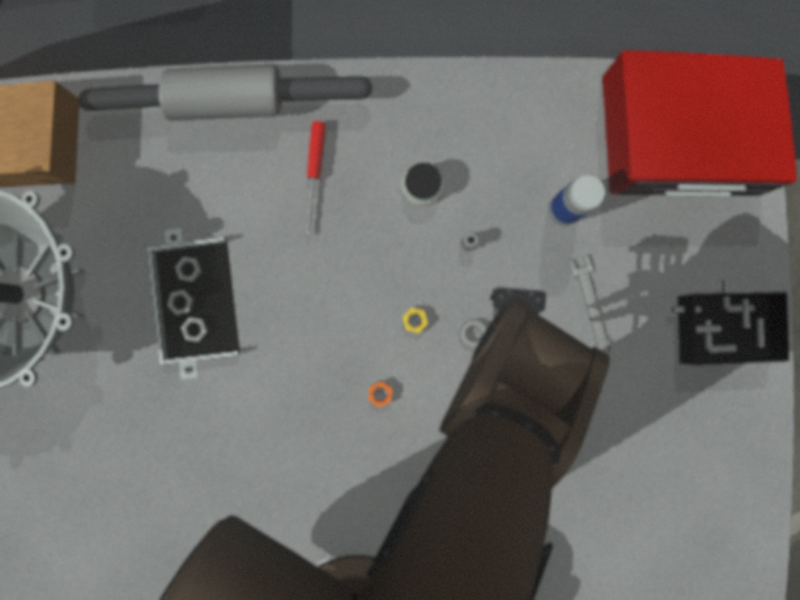

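View pics/top20c.png

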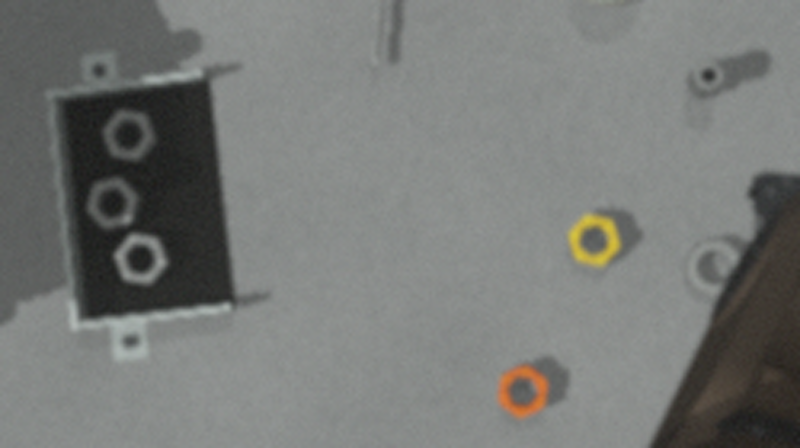

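View pics/s20.png

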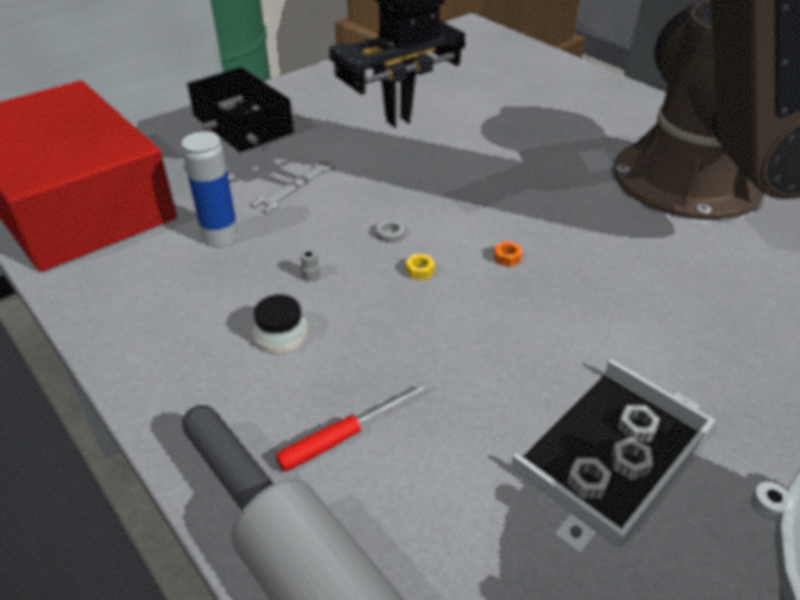

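All three plain nuts lie flat and completely inside the corral, at crop (129,135), (112,203) and (140,259). Everything else is at its original pixel, and the arm is clear.

```bash
python3 -c "
from cell import job; print(job.job_done())"
```

```text
the job is handed in; nothing more can be done
None
```

I swept the three plain steel nuts one at a time into the corral, using the half-closed fingers as a fork. The job was handed in at about 30 s of the 72 s allowed.

- **Last checks:** the final top and scene pictures show all three nuts flat and fully inside. The socket, bearing ring, can, jar, wrench, screwdriver and the yellow and orange nuts are at the same pixels as at the start. The arm was raised clear of everything, and the wrist forces I read stayed within about 2 N.
- **What disagreed:** the real fingertips end about 20 mm short of the stated TCP. My first pass therefore went over a nut without moving it. I noticed this in the pictures, lowered the TCP to about −16 mm in small steps with no bench contact, and pushed from there.

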